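# Clip two incense cases into the stall's display rack

### The job

Put the two loose incense cases on show in the sloping display rack: snap the stout one into the empty wide clips and the slim one into the empty narrow clips, finial uppermost, pressed fully home in both clips and with the foot bearing on the foot stop. Do not ram them in with brute force, leave the two cases that are already on show where they are, and do not push the other goods on the stall about.

Things in the scene. Friction and masses are not known exactly. Their poses are not given: they have to be found in the camera images.
- case_stout_center (a point): Centre of the loose stout incense case, lying on the table; about 140 g. The point is on the barrel's axis, 22 mm above the table as it lies. Round bamboo-coloured barrel 36 mm in diameter, x -56 to +56 mm: grip it near the middle, across the axis. Square dark wood blocks 44 x 44 mm end it (foot x -80 to -56, head x +56 to +76). x runs from foot to finial, z up as it lies
- case_slim_center (a point): Centre of the loose slim incense case, lying on the table; about 70 g. The point is on the barrel's axis, 17 mm above the table as it lies. Round bamboo-coloured barrel 24 mm in diameter, x -56 to +56 mm: grip it near the middle, across the axis. Square dark wood blocks 34 x 34 mm end it (foot x -80 to -56, head x +56 to +76). x runs from foot to finial, z up as it lies
- case_stout_foot (a point): middle of the flat foot face of the stout case (80 mm from its centre, at -x). At the other end a small turned finial, 18 mm thick and 16 mm long, stands on the head block (its tip 92 mm from the centre, at +x)
- case_slim_foot (a point): middle of the flat foot face of the slim case (80 mm from its centre, at -x). At the other end a small turned finial, 18 mm thick and 16 mm long, stands on the head block (its tip 92 mm from the centre, at +x)
- case_stout: the stout case: underside of its middle as it lies, 22 mm below its axis; same axes as its centre point
- case_slim: the slim case: underside of its middle as it lies, 17 mm below its axis; same axes as its centre point
- shown_stout_center (a point): centre of a second stout case, already on show in another wide clip place of the rack; leave it there. The highest point of the rack with its cases is 165 mm above the table, the clip places' origins 75 mm
- shown_slim_center (a point): centre of a second slim case, already on show in another narrow clip place; leave it there
- beads_a: bead bracelet, about 80 mm across and 13 mm high, lying on the table (bystander, centre of the underside)
- beads_b: bead bracelet as before (bystander)
- beads_c: bead bracelet, 91 mm across, 15 mm high (bystander)
- singing_bowl: brass bowl 110 mm across, 50 mm high (bystander)
- brass_bell: brass hand bell 56 mm across, 94 mm high (bystander)
- trinket_box: dark wooden box 110 x 70 x 50 mm (bystander)
- tea_bowl: white bowl 90 mm across, 55 mm high (bystander)
- clip_wide: Empty wide clip place (for a 36 mm barrel) of the fixed display rack, which slopes up away from the robot at 30 degrees. Origin on the board, midway between the place's two spring clips; x points up the slope, y across the row to the left seen from the robot, z out of the board (up and towards the robot). The four places stand in any order, 84 mm apart
- clip_wide_mouth (a point): Middle of the mouth, 52 mm above the board. Clips at x -36 and +36 mm, each 16 mm wide along x; between them 56 mm is free for fingers, down to the board. A clip is two sprung steel leaves, shut at rest, in-turned lips 26 mm apart, out-turned flares above opening to 45 mm, their tips 64 mm above the board
- clip_wide_seat (a point): Where the centre of a seated case lies: 38 mm above the board. Pressed along -z, the barrel meets the flares, needs about 10 to 15 N (both clips together; brief peaks twice that when moving or off centre) to spread the lips, snaps through and rests on two rubber blocks. Once it is home and no longer pressed down it can still be slid along x with a few newtons
- clip_wide_stop (a point): Foot stop: a steel plate whose face stands across the slope at x = -80 mm (this point, 38 mm above the board), 42 mm high and 50 mm wide. The flat foot must bear on it; a seated case then has its centre at x = 0
- clip_narrow: Empty narrow clip place (for a 24 mm barrel) of the fixed display rack, which slopes up away from the robot at 30 degrees. Origin on the board, midway between the place's two spring clips; x points up the slope, y across the row to the left seen from the robot, z out of the board (up and towards the robot). The four places stand in any order, 84 mm apart
- clip_narrow_mouth (a point): Middle of the mouth, 48 mm above the board. Clips at x -36 and +36 mm, each 16 mm wide along x; between them 56 mm is free for fingers, down to the board. A clip is two sprung steel leaves, shut at rest, in-turned lips 17 mm apart, out-turned flares above opening to 36 mm, their tips 60 mm above the board
- clip_narrow_seat (a point): Where the centre of a seated case lies: 38 mm above the board. Pressed along -z, the barrel meets the flares, needs about 6 to 10 N (both clips together; brief peaks twice that when moving or off centre) to spread the lips, snaps through and rests on two rubber blocks. Once it is home and no longer pressed down it can still be slid along x with a few newtons
- clip_narrow_stop (a point): Foot stop: a steel plate whose face stands across the slope at x = -80 mm (this point, 38 mm above the board), 42 mm high and 50 mm wide. The flat foot must bear on it; a seated case then has its centre at x = 0
Things that resemble listed ones, but are neither listed nor needed, are in the scene too. What is shaped like the case_slim but red is not meant.

How it is judged:
By the outcome, as a careful person would: the job done as asked, in the order asked, and still so for the second after the job is handed in, with the robot touching nothing.
It also fails if it takes over 67 s, if anything falls off the work surface, if the arm or the gripper's body presses on something with over 40 N, if the wrist force passes 120 N, or if a joint passes its speed limit or range.

### The arm

A 7-joint arm with a two-finger parallel gripper is mounted at the origin on the work surface. World frame = base frame: x ahead of the robot, y to its left, z up, the work surface at z = 0. Lengths are in mm, angles in rad, forces in N, time in s.
With the tool pointing down it reaches from about 400 to 900 mm from the base axis. Payload 5.5 kg.
Tool frame: the origin (TCP) lies on the centre line of the jaws, within the pads' length; the fingertips stand 19 mm ahead of it and the grasp point (between the pads) is the TCP; z points along the fingers, y is the direction in which the jaws open and shut (so a half turn about z gives the same grasp; the last joint's range is limited). The gripper opens to 92 mm and grips with 3 to 60 N. Pads are 19 mm wide; open, the fingers measure 130 mm over their backs; the gripper's body (75 mm by 190 mm) begins 47 mm behind the grasp point.
Start: joints at [1.369, 0.501, -0.427, 1.55, 0.221, 1.138, -0.21], TCP at [291.389, -581.026, 245.729] pointing down, gripper open.
Joint ranges: [-2.88, 2.88], [-0.31, 2.03], [-1.54, 1.56], [0.2, 2.42], [-1.41, 4.55], [0.19, 2.02], [-2.57, 2.57]. Speed limits (rad/s): [2.57, 2.57, 3.14, 3.14, 3.14, 3.14, 3.14].

### API

Orientations are given as a unit quaternion [w, x, y, z].
In Python, from bench import arm gives the robot as it stands. The module is installed in compiled form; this text tells all that it offers.
- The arm moves only by the tool carry_out, never from a script. Its argument "steps" is one flat list of numbers, 4 for each row, row after row: the shift along the tool's x, y, z in mm, then the turn about the tool's z in degrees. In form: [tx, ty, tz, twist, tx, ty, tz, twist, ...]. A call has exactly 10 rows; each row shifts and turns the pose as measured when the row begins, along the tool's axes as they then stand; what a row does not reach is not made up. A row lasts 1/10 s, in which the tool goes at most 50 mm and 8.59 degrees, less where a joint would pass 70% of its speed; a pose out of reach is approached as far as the arm can. A call is refused whole if a number of a shift passes 50 or a number of a turn 8.59, either way. A call with a gripper value outside its range is refused whole. "jaw" is the finger opening in mm, from 0 to 91.8, set as the call begins (left out, the last holds). The fingers move at their own pace and stop on an object; the grip force is fixed at half the most. Time passes only in rows, so rows that do not move let the fingers close, or fill a call up. It gives the time, the measured TCP pose, the force and the opening at its end, in the units of the state.
- arm.sense(): the state, without advancing time (a new reading comes with each control period).
- arm.grab_frame(name): name is "scene" or "top"; returns the picture (400x640x3 uint8, red, green, blue); there is no depth.
- arm.camera_params(name): a dict with "fx", "fy", "cx", "cy" (pixels), "T" (4x4, takes a point from camera to world coordinates). Camera axes: x right, y down, z forward; pixel columns grow to the right and rows downward; lengths in mm; the calibration is good to about 2 mm. A picture is of the moment at which its call begins. camera_params takes no time and is no camera call.
- arm.hand_in(): hands the job in, once; it reports no verdict.
The state is a dict: "time": time; "q": joint angles; "joint_vel": joint speeds; "tau": joint torques, N m; "ee_pos": TCP position; "orientation": TCP orientation; "ft_force": force on the tool from outside, world axes, zero at the start; "moment": the same for the moment, N m; "opening": finger opening in mm.
Only numpy, scipy, OpenCV 4.12 (cv2) and the standard library are available. Lean on these libraries where they do the work, as an engineer would, in place of code of your own. Each camera call takes 0.05 s, during which the arm holds its last target. There are 200 camera calls.

## Working session

There is one attempt and no reset: what is moved stays moved. The work goes in short steps, Python scripts to look and compute and a tool call to move; the robot and the scene stay as the last step left them, time stands still between calls to the robot, and variables do not carry over. Pictures are saved under pics/ and viewed, about 8 in all and at most 12, crops included, and the job is handed in when it is done.

Besides the shell and the picture viewer there is one more tool, called after ">>>" by a JSON object that holds its "api" and its "payload", one argument or row to a line. carry_out: Moves the arm, as the interface text tells. Its arguments: {"type":"object","properties":{"steps":{"type":"array"},"jaw":{"type":"number"}},"required":["steps"]}

```bash
mkdir -p pics; python3 - <<'E'
from bench import arm
import cv2
for n in("scene","top"):
    im=arm.grab_frame(n); cv2.imwrite(f"pics/{n}0.png",im[:,:,::-1]); p=arm.camera_params(n); print(n,p)
s=arm.sense();print({k:s[k] for k in("time","ee_pos","orientation","ft_force","opening")})
E
```

```text
scene {'fx': 371.1084727321873, 'fy': 371.1084727321873, 'cx': 321.15943057193584, 'cy': 191.3715515764686, 'T': array([[ 5.76742078e-01,  6.02067684e-01, -5.52162185e-01,
         1.18833252e+03],
       [ 8.16799817e-01, -4.13094872e-01,  4.02729048e-01,
        -4.86851915e+02],
       [ 1.43747787e-02, -6.83276760e-01, -7.30017969e-01,
         9.78381497e+02],
       [ 0.00000000e+00,  0.00000000e+00,  0.00000000e+00,
         1.00000000e+00]])}
top {'fx': 414.90841250629825, 'fy': 414.90841250629825, 'cx': 320.01005568970214, 'cy': 201.56356476973545, 'T': array([[ 5.70404196e-04, -9.96909045e-01,  7.85622761e-02,
         4.08435400e+02],
       [-9.99992843e-01, -2.74797243e-04,  3.77346827e-03,
        -1.95929340e+01],
       [-3.74021595e-03, -7.85638662e-02, -9.96902066e-01,
         1.24628913e+03],
       [ 0.00000000e+00,  0.00000000e+00,  0.00000000e+00,
         1.00000000e+00]])}
{'time': 0.1, 'ee_pos': array([ 291.07472958, -580.52368281,  244.79877612]), 'orientation': array([-8.52724536e-04,  9.73106738e-01,  2.30353043e-01, -1.59246765e-04]), 'ft_force': array([ 0.42456496, -0.21675418,  0.2104638 ]), 'opening': 92.04876103582491}
```

View pics/scene0.png

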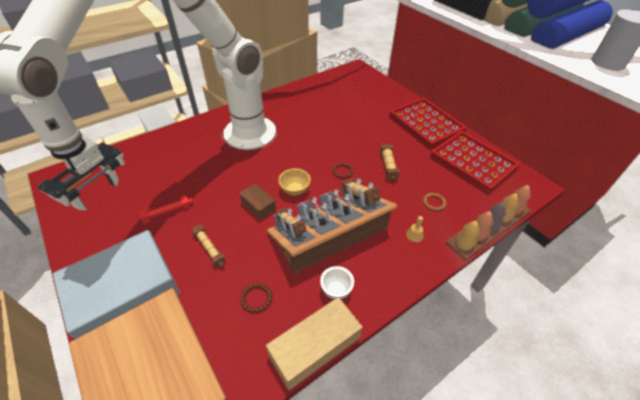

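View pics/top0.png

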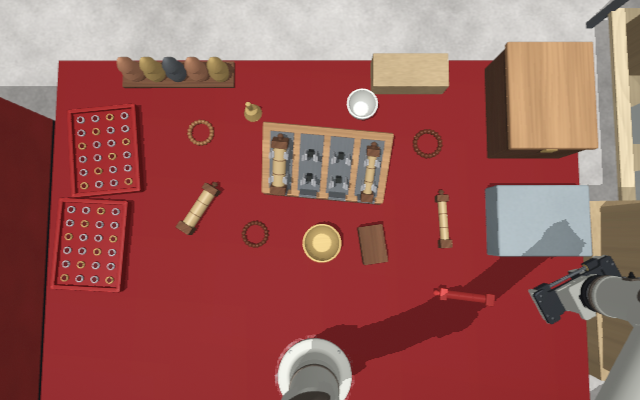

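The top view shows candidate loose cases: (199,208), thick with a natural-coloured barrel; (444,219), thin with a natural-coloured barrel; and (467,296), which is red and so excluded. The rack's two empty places are at about (310,171) and (340,172). Next I confirm these in an enlarged crop.

```bash
python3 - <<'E'
import cv2,numpy as np
t=cv2.imread("pics/top0.png")
R=lambda x,y,w,h,k:cv2.resize(t[y:y+h,x:x+w],None,fx=k,fy=k,interpolation=cv2.INTER_CUBIC)
a=R(255,120,145,85,5) #725x425
cv2.imwrite("pics/rack.png",a)
b=np.hstack([R(170,175,60,65,6),R(415,185,60,65,6)])
cv2.imwrite("pics/cases.png",b)
E
```

```text
(no output)
```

View pics/rack.png

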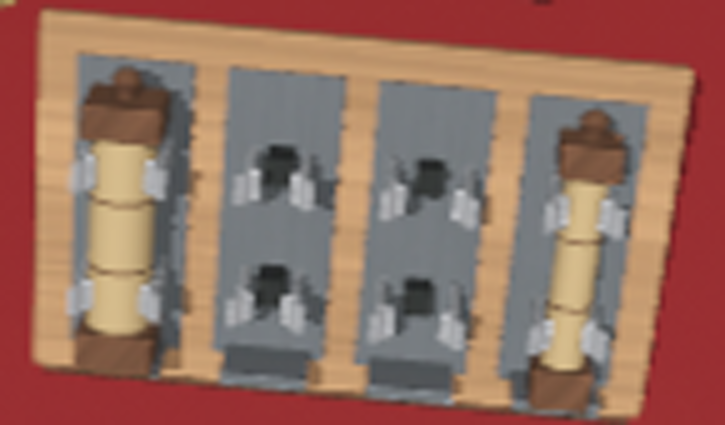

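View pics/cases.png

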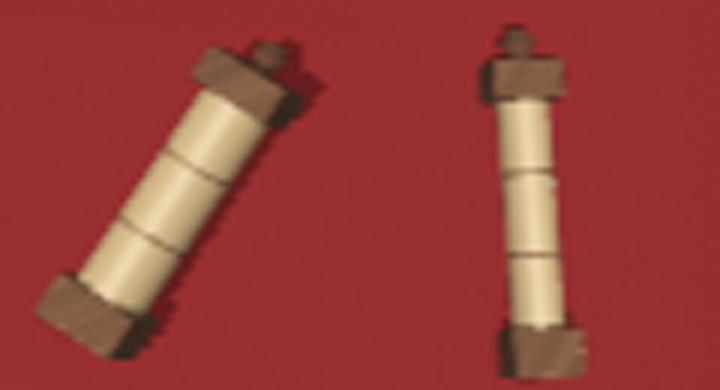

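The crop settles the identities:
- **Empty places:** the flare gap at the left one (≈(309,170)) is 55 px in the crop, the same as at the shown slim case, so it is narrow. At the right one (≈(340,173)) it is 72 px, the same as at the shown stout case, so it is wide.
- **Loose cases:** (199,208) is the stout one, finial to the upper right. (444,219) is the slim one, finial up.

The tool can't tilt, so a case has to pivot in the grip by 30°. I'll press its head on the rack's fixed back edge to do that. Next I fit the rack pose and look at that edge.

```bash
cat > h.py <<'E'
import numpy as np
from bench import arm
from scipy.spatial.transform import Rotation as R
def proj(n,X):
    p=arm.camera_params(n);T=p["T"];c=(np.atleast_2d(X)-T[:3,3])@T[:3,:3]
    return np.c_[p["fx"]*c[:,0]/c[:,2]+p["cx"],p["fy"]*c[:,1]/c[:,2]+p["cy"]]
def ray(n,uv):
    p=arm.camera_params(n);T=p["T"]
    d=T[:3,:3]@[(uv[0]-p["cx"])/p["fx"],(uv[1]-p["cy"])/p["fy"],1]
    return T[:3,3],d/np.linalg.norm(d)
def atz(n,uv,z):
    o,d=ray(n,uv);return o+d*(z-o[2])/d[2]
def rack(P,i,X):   # place i (0..3 from left), P=(x,y,yaw) of rack middle at z=75
    M=R.from_euler('z',P[2]).as_matrix()@R.from_euler('y',-np.pi/6).as_matrix()
    return np.array([P[0],P[1],75.])+(np.atleast_2d(X)+[0,84*(1.5-i),0])@M.T
def state():
    s=arm.sense();M=R.from_quat(np.roll(s["orientation"],-1)).as_matrix()
    print("t",round(s["time"],2),"pos",s["ee_pos"].round(1),"yaw",np.degrees(np.arctan2(M[1,0],M[0,0])).round(1),"zax",M[:,2].round(3),"F",s["ft_force"].round(1),"open",round(s["opening"],1),"q7",s["q"][6].round(2))
    return s,M
def go(target,yaw,n):  # n equal rows, tool-axis steps
    s,M=state();y0=np.arctan2(M[1,0],M[0,0]);dy=np.radians(yaw)-y0
    d=(np.array(target)-s["ee_pos"])/n
    for k in range(n):
        a=y0+dy*k/n;m=np.c_[[np.cos(a),np.sin(a),0],[np.sin(a),-np.cos(a),0],[0,0,-1]]
        print(*(m.T@d).round(1),round(-np.degrees(dy)/n,2),sep=", ",end=",  ")
    print()
E
python3 - <<'E'
from h import *
import cv2
from scipy.optimize import least_squares
obs=[]
for i,(a,b,z) in enumerate([((120,174.5),(118,300),58),((274.5,189),(265.5,310),54),((429,204.5),(417,326.5),58),((584,215.5),(568.5,337.5),54)]):
    obs+=[(i,36,z,a),(i,-36,z,b)]
obs+=[(0,84,38,(126,76)),(3,84,38,(597,122))]
uv=np.array([o[3] for o in obs]);uv=(uv+.5)/5-.5+[255,120]
f=lambda P:(np.vstack([proj("top",rack(P,o[0],[o[1],0,o[2]])) for o in obs])-uv).ravel()
r=least_squares(f,[600,0,-.07],x_scale=[10,10,.1]);P=r.x
print("rack",P.round(3),"yaw",np.degrees(P[2]));print(r.fun.reshape(-1,2).round(2).tolist())
np.save("P.npy",P)
for i in(1,2):print(i,rack(P,i,[[0,0,0],[0,0,38]]).round(1).tolist(), proj("scene",rack(P,i,[[36,0,58],[-36,0,58]])).round(1).tolist())
c=lambda u,v,ox:((np.array([u,v])+.5)/6-.5+[ox,175 if ox==170 else 185])
for nm,z,ox,h,ft in(("stout",22,170,(235,105),(115,298)),("slim",17,415,(164,98),(178,327))):
    H,F=atz("top",c(*h,ox),z),atz("top",c(*ft,ox),z);d=H-F
    print(nm,((H+F)/2).round(1),"yaw",np.degrees(np.arctan2(d[1],d[0])).round(1),"len",np.linalg.norm(d).round(1))
t=cv2.imread("pics/scene0.png")[165:280,255:410]
cv2.imwrite("pics/sc_rack.png",cv2.resize(t,None,fx=5,fy=5,interpolation=cv2.INTER_CUBIC))
E
```

```text
rack [ 6.08076e+02 -2.87430e+01 -9.30000e-02] yaw -5.330815207120141
[[-0.14, 0.17], [-0.68, -0.27], [0.12, -0.36], [0.15, -0.02], [0.23, -0.1], [0.01, 0.05], [0.3, 0.06], [-0.05, 0.08], [0.34, 0.5], [-0.29, -0.12]]
1 [[612.0, 13.1, 75.0], [593.1, 14.8, 107.9]] [[342.5, 197.5], [331.6, 192.4]]
2 [[604.2, -70.6, 75.0], [585.3, -68.8, 107.9]] [[318.5, 207.7], [308.6, 202.0]]
stout [485.4 343.8  22. ] yaw -30.9 len 111.1
slim [ 450.9 -379.1   17. ] yaw 2.2 len 112.9
```

View pics/sc_rack.png

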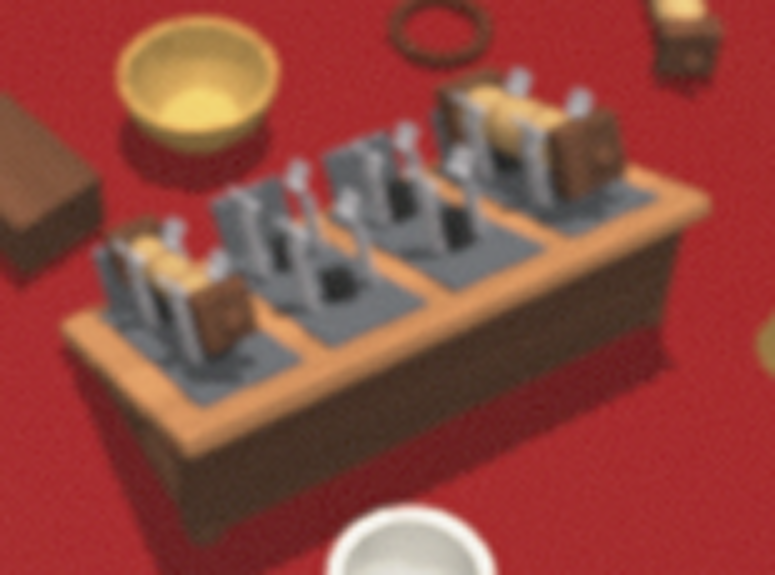

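The scene crop agrees with the rack fit: place 2 (third from left) has the wider-spaced clips, near (318,210). The rack's back top edge runs from (293,255) to (397,206) in the full picture. I'll triangulate that edge and plan the stout grasp.

```bash
python3 - <<'E'
from h import *
def tri(a,b):
    o1,d1=ray("top",a);o2,d2=ray("scene",b)
    s=np.linalg.lstsq(np.c_[d1,-d2],o2-o1,rcond=None)[0];p,q=o1+s[0]*d1,o2+s[1]*d2
    print(((p+q)/2).round(1),np.linalg.norm(p-q).round(1));return (p+q)/2
P=np.load("P.npy")
M=R.from_euler('z',P[2]).as_matrix()@R.from_euler('y',-np.pi/6).as_matrix()
for a,b in(((393.7,133.7),(293.4,255)),((263,122.5),(396.6,206.1))):
    print((M.T@(tri(a,b)-[P[0],P[1],75])).round(1))
go([485,344,200],149,20)
E
```

```text
[ 687.3 -215.4  118.1] 7.6
[ 104.9 -178.5  -10.8]
[718.1 143.7 116.2] 1.7
[101.6 182.  -11.1]
t 0.1 pos [ 291.1 -580.5  244.8] yaw 26.6 zax [-0.001  0.002 -1.   ] F [ 0.4 -0.2  0.2] open 92.0 q7 -0.21
29.4, -37.0, 2.2, -6.12,  33.2, -33.6, 2.2, -6.12,  36.6, -29.9, 2.2, -6.12,  39.5, -25.8, 2.2, -6.12,  42.1, -21.5, 2.2, -6.12,  44.1, -16.9, 2.2, -6.12,  45.7, -12.1, 2.2, -6.12,  46.7, -7.1, 2.2, -6.12,  47.2, -2.1, 2.2, -6.12,  47.1, 2.9, 2.2, -6.12,  46.6, 7.9, 2.2, -6.12,  45.5, 12.8, 2.2, -6.12,  43.8, 17.6, 2.2, -6.12,  41.7, 22.2, 2.2, -6.12,  39.1, 26.5, 2.2, -6.12,  36.0, 30.5, 2.2, -6.12,  32.6, 34.2, 2.2, -6.12,  28.8, 37.5, 2.2, -6.12,  24.6, 40.3, 2.2, -6.12,  20.2, 42.7, 2.2, -6.12,
```

>>> {"api": "carry_out", "payload": {
  "steps": [29.4,-37,0,-6,33.2,-33.6,0,-6,36.6,-30,0,-6,39.5,-26,0,-6,42,-21.5,0,-6,44,-17,0,-6,45.7,-12,0,-6,46.7,-7,0,-6,47,-2,0,-6,47,3,0,-6],
  "jaw": 70
}}

```text
time: 1.1
ee_pos: [383.8, -107.8, 240.2]
orientation: [-0.002, 0.718, 0.696, -0.002]
ft_force: [1.2, -0.1, -0.1]
opening: 69.9
```

```bash
python3 -c "
from h import *
go([485,344,150],149,20)"
```

```text
t 1.1 pos [ 383.8 -107.8  240.2] yaw 88.2 zax [-0.005  0.001 -1.   ] F [ 1.2 -0.1 -0.1] open 69.9 q7 0.12
22.7, 4.3, 4.5, -3.04,  22.5, 5.5, 4.5, -3.04,  22.2, 6.7, 4.5, -3.04,  21.8, 7.9, 4.5, -3.04,  21.3, 9.0, 4.5, -3.04,  20.8, 10.1, 4.5, -3.04,  20.2, 11.2, 4.5, -3.04,  19.6, 12.3, 4.5, -3.04,  18.9, 13.3, 4.5, -3.04,  18.2, 14.3, 4.5, -3.04,  17.4, 15.3, 4.5, -3.04,  16.6, 16.2, 4.5, -3.04,  15.7, 17.0, 4.5, -3.04,  14.8, 17.8, 4.5, -3.04,  13.8, 18.6, 4.5, -3.04,  12.8, 19.3, 4.5, -3.04,  11.8, 19.9, 4.5, -3.04,  10.7, 20.5, 4.5, -3.04,  9.6, 21.1, 4.5, -3.04,  8.5, 21.6, 4.5, -3.04,
```

>>> {"api": "carry_out", "payload": {
  "steps": [45,10,5,-6.2,44.5,12.5,5,-6.2,43,17,5,-6.2,41,21.5,9,-6.2,39,25.5,9,-6.2,36,29.5,9,-6.2,32,33,9,-6.2,29,36,9,-6.2,24,39,9,-6.2,19,42,9,-6.2]
}}

```text
time: 2.1
ee_pos: [465.4, 361.8, 156.1]
orientation: [0.0, 0.239, 0.971, -0.004]
ft_force: [0.9, 0.2, 0.5]
opening: 70.2
```

```bash
python3 - <<'E'
from h import *
import cv2
go([485.4,343.8,30],149.1,10)
t=cv2.imread("pics/top0.png");im=arm.grab_frame("top")[:,:,::-1][150:270,130:290]
cv2.imwrite("pics/s1.png",cv2.resize(im,None,fx=5,fy=5,interpolation=cv2.INTER_CUBIC))
E
```

```text
t 2.1 pos [465.4 361.8 156.1] yaw 152.3 zax [-0.002 -0.009 -1.   ] F [0.9 0.2 0.5] open 70.2 q7 -0.16
-2.6, -0.7, 12.6, 0.32,  -2.6, -0.7, 12.6, 0.32,  -2.6, -0.6, 12.6, 0.32,  -2.6, -0.6, 12.6, 0.32,  -2.6, -0.6, 12.6, 0.32,  -2.6, -0.6, 12.6, 0.32,  -2.6, -0.6, 12.6, 0.32,  -2.6, -0.6, 12.6, 0.32,  -2.6, -0.5, 12.6, 0.32,  -2.6, -0.5, 12.6, 0.32,
```

>>> {"api": "carry_out", "payload": {
  "steps": [-8,-2,3,0.8,-8,-2,3,0.8,-8,-2,6,0.8,-3,-1,12,0.8,0,0,20,0,0,0,22,0,0,0,22,0,0,0,20,0,0,0,12,0,0,0,6,0]
}}

```text
time: 3.15
ee_pos: [490.9, 335.5, 20.3]
orientation: [0.001, 0.273, 0.962, -0.004]
ft_force: [0.3, 0.0, 0.5]
opening: 70.0
```

```bash
python3 -c "
from h import *
go([485.4,343.8,30],149.1,3)"
```

```text
t 3.15 pos [490.9 335.5  20.3] yaw 148.3 zax [-0.001 -0.009 -1.   ] F [0.3 0.  0.5] open 70.0 q7 -0.27
3.0, 1.4, -3.2, -0.26,  3.0, 1.4, -3.2, -0.26,  3.0, 1.4, -3.2, -0.26,
```

>>> {"api": "carry_out", "payload": {
  "steps": [3,1.4,-4,0,3,1.4,-4,0,2,1,-2,0,0,0,0,0,0,0,0,0,0,0,0,0,0,0,0,0,0,0,0,0,0,0,0,0,0,0,0,0]
}}

```text
time: 4.15
ee_pos: [487.5, 343.9, 34.2]
orientation: [0.002, 0.274, 0.962, -0.003]
ft_force: [-0.5, 0.1, 0.3]
opening: 70.1
```

```bash
python3 -c "
from h import *
go([485.4,343.8,30],149.1,1)"
```

```text
t 4.15 pos [487.5 343.9  34.2] yaw 148.2 zax [ 0.003 -0.007 -1.   ] F [-0.5  0.1  0.3] open 70.1 q7 -0.28
1.8, -1.2, 4.2, -0.9,
```

>>> {"api": "carry_out", "payload": {
  "steps": [1.5,-1,4,-0.9,0,0,0,0,0,0,0,0,0,0,0,0,0,0,0,0,0,0,0,0,0,0,0,0,0,0,0,0,0,0,0,0,0,0,0,0],
  "jaw": 30
}}

```text
time: 5.15
ee_pos: [485.3, 343.6, 29.3]
orientation: [0.002, 0.266, 0.964, -0.003]
ft_force: [-1.7, -0.2, -1.3]
opening: 35.6
```

```bash
python3 - <<'E'
from h import *
s,M=state()
P=np.load("P.npy")
print(rack(P,1.5,[103,0,-10]))
E
```

```text
t 5.15 pos [485.3 343.6  29.3] yaw 149.2 zax [ 0.002 -0.007 -1.   ] F [-1.7 -0.2 -1.3] open 35.6 q7 -0.27
[[701.86918557 -37.49446538 117.83974596]]
```

>>> {"api": "carry_out", "payload": {
  "steps": [0,0,-10,0,0,0,-20,0,0,0,-25,5,0,0,-25,7,0,0,-25,8,0,0,-25,8,0,0,-25,8,0,0,-25,8,0,0,-20,8,0,0,-10,8]
}}

```text
time: 6.15
ee_pos: [480.7, 346.5, 258.1]
orientation: [0.002, 0.724, 0.69, -0.001]
ft_force: [0.4, -0.4, -1.4]
opening: 35.1
```

```bash
python3 -c "
from h import *
go([766,-43,220],-5.3,15)"
```

```text
t 6.15 pos [480.7 346.5 258.1] yaw 87.2 zax [ 0.001 -0.005 -1.   ] F [ 0.4 -0.4 -1.4] open 35.1 q7 -1.04
-25.0, 20.3, 2.5, 6.17,  -22.7, 22.8, 2.5, 6.17,  -20.1, 25.1, 2.5, 6.17,  -17.3, 27.1, 2.5, 6.17,  -14.3, 28.8, 2.5, 6.17,  -11.1, 30.2, 2.5, 6.17,  -7.8, 31.2, 2.5, 6.17,  -4.4, 31.9, 2.5, 6.17,  -0.9, 32.2, 2.5, 6.17,  2.5, 32.1, 2.5, 6.17,  6.0, 31.6, 2.5, 6.17,  9.3, 30.8, 2.5, 6.17,  12.6, 29.6, 2.5, 6.17,  15.7, 28.1, 2.5, 6.17,  18.6, 26.2, 2.5, 6.17,
```

>>> {"api": "carry_out", "payload": {
  "steps": [-25,20,0,6.2,-23,23,0,6.2,-20,25,0,6.2,-17,27,0,6.2,-14,29,0,6.2,-11,30,0,6.2,-8,31,0,6.2,-4.5,32,0,6.2,-1,32,0,6.2,2.5,32,0,6.2]
}}

```text
time: 7.15
ee_pos: [663.8, 92.1, 280.6]
orientation: [-0.005, 0.978, 0.209, 0.008]
ft_force: [-0.3, -1.0, -1.6]
opening: 35.2
```

```bash
python3 -c "
from h import *
go([766,-43,200],-5.3,7)"
```

```text
t 7.15 pos [663.8  92.1 280.6] yaw 24.1 zax [ 0.013  0.012 -1.   ] F [-0.3 -1.  -1.6] open 35.2 q7 -1.52
5.4, 23.6, 11.5, 4.21,  7.1, 23.1, 11.5, 4.21,  8.8, 22.5, 11.5, 4.21,  10.5, 21.8, 11.5, 4.21,  12.0, 21.0, 11.5, 4.21,  13.5, 20.1, 11.5, 4.21,  15.0, 19.0, 11.5, 4.21,
```

>>> {"api": "carry_out", "payload": {
  "steps": [5.5,23.5,8,4.2,7,23,8,4.2,9,22.5,10,4.2,10.5,22,12,4.2,12,21,13,4.2,13.5,20,13,4.2,15,19,13,4.2,0,0,8,0,0,0,0,0,0,0,0,0]
}}

```text
time: 8.15
ee_pos: [769.1, -45.6, 207.7]
orientation: [-0.014, 0.998, -0.056, 0.01]
ft_force: [0.6, -0.2, -2.1]
opening: 35.2
```

```bash
python3 -c "
from h import *
go([766,-43,155],-5.3,4)"
```

```text
t 8.15 pos [769.1 -45.6 207.7] yaw -6.4 zax [ 0.021  0.026 -0.999] F [ 0.6 -0.2 -2.1] open 35.2 q7 -1.8
-0.9, -0.6, 13.2, -0.28,  -0.8, -0.6, 13.2, -0.28,  -0.8, -0.6, 13.2, -0.28,  -0.8, -0.6, 13.2, -0.28,
```

>>> {"api": "carry_out", "payload": {
  "steps": [-1,-0.5,13,-0.3,-1,-0.5,13,-0.3,-1,-0.5,12,-0.3,-1,-0.5,10,-0.3,0,0,5,0,0,0,4,0,0,0,4,0,0,0,4,0,0,0,4,0,0,0,4,0]
}}

```text
time: 9.15
ee_pos: [769.7, -34.7, 136.1]
orientation: [-0.016, 0.999, -0.041, 0.015]
ft_force: [0.7, 1.1, 1.9]
opening: 35.3
```

```bash
python3 -c "
from h import *
go([766,-43,118],-5.3,6)"
```

```text
t 9.15 pos [769.7 -34.7 136.1] yaw -4.7 zax [ 0.031  0.03  -0.999] F [0.7 1.1 1.9] open 35.3 q7 -1.8
-0.5, 1.4, 3.0, 0.09,  -0.5, 1.4, 3.0, 0.09,  -0.5, 1.4, 3.0, 0.09,  -0.5, 1.4, 3.0, 0.09,  -0.5, 1.4, 3.0, 0.09,  -0.5, 1.4, 3.0, 0.09,
```

The force rose by about 4 N, so the head is on the edge and the case is pivoting gently. I keep pressing down.

>>> {"api": "carry_out", "payload": {
  "steps": [-1,0,3,0,-1,0,3,0,-1,0,3,0,-1,0,3,0,0,0,3,0,0,0,3,0,0,0,3,0,0,0,2,0,0,0,0,0,0,0,0,0]
}}

```text
time: 10.15
ee_pos: [766.6, -33.7, 111.3]
orientation: [-0.016, 0.999, -0.041, 0.015]
ft_force: [1.0, 0.3, 2.7]
opening: 35.3
```

```bash
python3 - <<'E'
from h import *
import cv2
state()
im=arm.grab_frame("scene")[:,:,::-1][130:270,260:430]
cv2.imwrite("pics/s2.png",cv2.resize(im,None,fx=4,fy=4,interpolation=cv2.INTER_CUBIC))
E
```

```text
t 10.15 pos [766.6 -33.7 111.3] yaw -4.8 zax [ 0.032  0.03  -0.999] F [1.  0.3 2.7] open 35.3 q7 -1.8
```

View pics/s2.png

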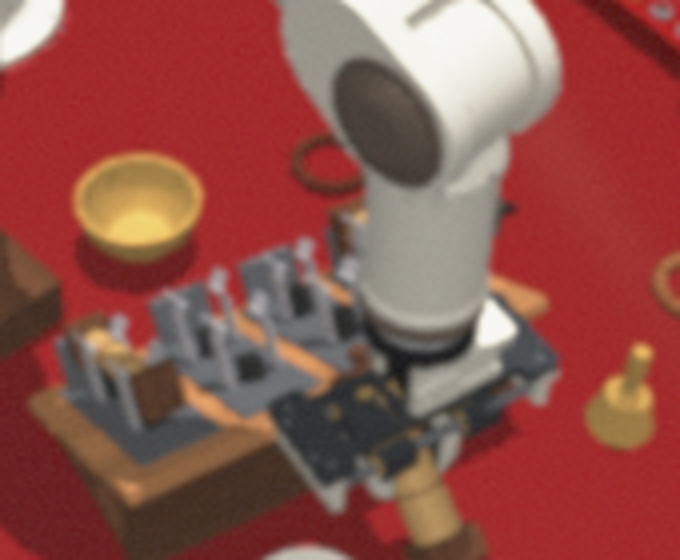

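>>> {"api": "carry_out", "payload": {
  "steps": [0,0,-10,0,0,0,-15,0,2,0,-20,0,2,0,-25,0,0,0,-25,0,0,0,-25,0,0,0,-20,-4,0,0,-10,-7,0,0,0,-8.5,0,0,0,-8.5]
}}

```text
time: 11.2
ee_pos: [761.1, -40.8, 272.5]
orientation: [-0.01, 0.978, 0.207, 0.014]
ft_force: [-0.3, 0.1, -2.5]
opening: 35.6
```

```bash
python3 -c "
from h import *
C=np.array([766.6,-33.7,104.])
for th in(20,30,38):
    t=np.radians(th);u=np.array([-.9957*np.cos(t),.083*np.cos(t),np.sin(t)]);n=np.array([.9957*np.sin(t),-.083*np.sin(t),np.cos(t)])
    print(th,proj('scene',[C-56*u+22*n,C-80*u+22*n]).round(1).tolist())
go([548,-66,250],174.7,19)"
```

```text
20 [[374.0, 261.9], [378.5, 269.7]]
30 [[373.4, 263.8], [377.3, 271.8]]
38 [[372.7, 264.9], [376.0, 272.9]]
t 11.2 pos [761.1 -40.8 272.5] yaw 23.9 zax [ 0.023  0.026 -0.999] F [-0.3  0.1 -2.5] open 35.6 q7 -1.31
-10.8, -3.3, 1.2, -7.94,  -10.2, -4.8, 1.2, -7.94,  -9.5, -6.2, 1.2, -7.94,  -8.5, -7.4, 1.2, -7.94,  -7.4, -8.5, 1.2, -7.94,  -6.2, -9.5, 1.2, -7.94,  -4.8, -10.2, 1.2, -7.94,  -3.4, -10.8, 1.2, -7.94,  -1.8, -11.1, 1.2, -7.94,  -0.3, -11.3, 1.2, -7.94,  1.3, -11.2, 1.2, -7.94,  2.8, -10.9, 1.2, -7.94,  4.3, -10.4, 1.2, -7.94,  5.7, -9.8, 1.2, -7.94,  7.0, -8.9, 1.2, -7.94,  8.2, -7.8, 1.2, -7.94,  9.2, -6.6, 1.2, -7.94,  10.0, -5.3, 1.2, -7.94,  10.6, -3.9, 1.2, -7.94,
```

>>> {"api": "carry_out", "payload": {
  "steps": [-11,-3.5,0,-8,-10,-5,0,-8,-9.5,-6,0,-8,-8.5,-7.5,0,-8,-7.5,-8.5,0,-8,-6,-9.5,0,-8,-5,-10,0,-8,-3.5,-11,0,-8,-2,-11,0,-8,0,-11,0,-8]
}}

```text
time: 12.2
ee_pos: [641.9, -60.8, 278.2]
orientation: [0.004, 0.593, 0.805, 0.013]
ft_force: [-0.1, -1.0, -1.4]
opening: 35.3
```

```bash
python3 -c "
from h import *
go([548,-66,215],174.7,9)"
```

```text
t 12.2 pos [641.9 -60.8 278.2] yaw 107.3 zax [ 0.022  0.017 -1.   ] F [-0.1 -1.  -1.4] open 35.3 q7 0.04
2.6, -10.1, 7.0, -7.49,  3.9, -9.7, 7.0, -7.49,  5.1, -9.1, 7.0, -7.49,  6.2, -8.4, 7.0, -7.49,  7.3, -7.5, 7.0, -7.49,  8.2, -6.5, 7.0, -7.49,  9.0, -5.4, 7.0, -7.49,  9.6, -4.2, 7.0, -7.49,  10.0, -2.9, 7.0, -7.49,
```

>>> {"api": "carry_out", "payload": {
  "steps": [2.5,-10,4,-7.5,4,-9.5,5,-7.5,5,-9,7,-7.5,6,-8.5,8,-7.5,7,-7.5,10,-7.5,8,-6.5,10,-7.5,9,-5.5,10,-7.5,9.5,-4,10,-7.5,10,-3,8,-7.5,0,0,4,0]
}}

```text
time: 13.2
ee_pos: [542.5, -75.1, 205.9]
orientation: [0.01, 0.022, 1.0, -0.001]
ft_force: [-0.4, -0.3, -2.1]
opening: 35.3
```

```bash
python3 - <<'E'
from h import *
import cv2
go([548,-66,180],174.7,5)
im=arm.grab_frame("top")[:,:,::-1][105:225,255:405]
cv2.imwrite("pics/s3.png",cv2.resize(im,None,fx=5,fy=5,interpolation=cv2.INTER_CUBIC))
E
```

```text
t 13.2 pos [542.5 -75.1 205.9] yaw 177.5 zax [ 0.021 -0.003 -1.   ] F [-0.4 -0.3 -2.1] open 35.3 q7 1.11
-1.0, 1.9, 5.2, 0.56,  -1.0, 1.9, 5.2, 0.56,  -1.0, 1.9, 5.2, 0.56,  -1.0, 1.9, 5.2, 0.56,  -1.0, 1.9, 5.2, 0.56,
```

View pics/s3.png

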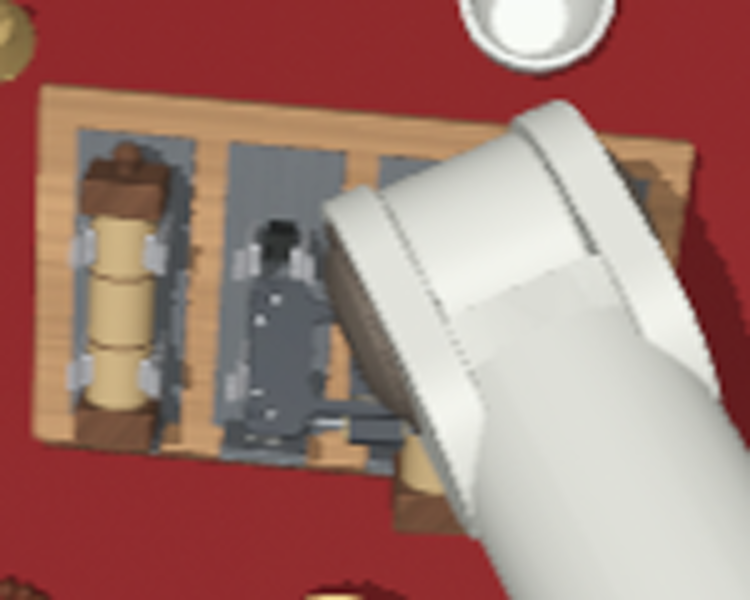

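```bash
python3 - <<'E'
from h import *
C=np.array([542.5,-75.1,198.6])
for th in(20,25,30,35):
    t=np.radians(th);a=np.radians(-2.5);h=np.array([np.cos(a),np.sin(a),0]);z=np.array([0,0,1])
    u=h*np.cos(t)+z*np.sin(t);n=-h*np.sin(t)+z*np.cos(t)
    l=np.array([-np.sin(a),np.cos(a),0])
    q=proj('top',[C-80*u+22*n+22*l,C-56*u+22*n+22*l,C-80*u+22*n-22*l])
    print(th,((q-[255,105]+.5)*5-.5).round(0).tolist())
E
```

```text
20 [[394.0, 545.0], [396.0, 500.0], [480.0, 549.0]]
25 [[393.0, 544.0], [396.0, 500.0], [479.0, 548.0]]
30 [[393.0, 542.0], [395.0, 500.0], [478.0, 545.0]]
35 [[393.0, 538.0], [395.0, 499.0], [478.0, 542.0]]
```

The foot edge is at (394,532) in the crop, about 12 px further up the slope than predicted. So the case sits about 6 mm towards the finial in the grip, tilted about 25–30°. I allow for that in the approach.

```bash
python3 -c "
from h import *
go([559.9,-66.4,152.4],174.7,10)"
```

```text
t 13.25 pos [543.2 -75.1 205.8] yaw 177.3 zax [ 0.022 -0.002 -1.   ] F [-0.1  0.2 -1.5] open 35.7 q7 1.1
-1.6, 0.9, 5.3, 0.26,  -1.6, 1.0, 5.3, 0.26,  -1.6, 1.0, 5.3, 0.26,  -1.6, 1.0, 5.3, 0.26,  -1.6, 1.0, 5.3, 0.26,  -1.6, 1.0, 5.3, 0.26,  -1.6, 1.0, 5.3, 0.26,  -1.6, 1.0, 5.3, 0.26,  -1.6, 1.0, 5.3, 0.26,  -1.6, 1.0, 5.3, 0.26,
```

>>> {"api": "carry_out", "payload": {
  "steps": [-2,1.5,7,0.4,-2,1.5,7,0.4,-2,1.5,7,0.4,-2,1.5,7,0.4,-2,1,7,0.4,-2,1,7,0.4,-2,1,5,0.4,-1,0,3,0,0,0,0,0,0,0,0,0]
}}

```text
time: 14.25
ee_pos: [564.4, -66.1, 153.1]
orientation: [0.012, 0.055, 0.998, -0.001]
ft_force: [-0.0, 0.8, -1.4]
opening: 35.4
```

```bash
python3 -c "
from h import *
go([559.9,-66.4,152.4],174.7,3)
go([573.3,-67.6,129],174.7,6)"
```

```text
t 14.25 pos [564.4 -66.1 153.1] yaw 173.7 zax [ 0.024 -0.003 -1.   ] F [-0.   0.8 -1.4] open 35.4 q7 0.98
1.5, -0.3, 0.2, -0.32,  1.5, -0.2, 0.2, -0.32,  1.5, -0.2, 0.2, -0.32,  
t 14.25 pos [564.4 -66.1 153.1] yaw 173.7 zax [ 0.024 -0.003 -1.   ] F [-0.   0.8 -1.4] open 35.4 q7 0.98
-1.5, -0.1, 4.0, -0.16,  -1.5, -0.1, 4.0, -0.16,  -1.5, -0.1, 4.0, -0.16,  -1.5, -0.1, 4.0, -0.16,  -1.5, -0.1, 4.0, -0.16,  -1.5, -0.1, 4.0, -0.16,
```

>>> {"api": "carry_out", "payload": {
  "steps": [-1,0,3,-0.2,-1.2,0,3,-0.2,-1.5,0,3,-0.2,-1.5,0,3,-0.2,-1.5,0,3,0,-1.5,0,3,0,-1,0,2,0,-1,0,2,0,0,0,0,0,0,0,0,0]
}}

```text
time: 15.25
ee_pos: [574.0, -67.9, 132.5]
orientation: [0.01, 0.047, 0.999, -0.003]
ft_force: [-2.7, 0.3, 3.4]
opening: 35.3
```

```bash
python3 -c "
from h import *
go([582.3,-68.5,113.4],174.7,6)"
```

```text
t 15.25 pos [574.  -67.9 132.5] yaw 174.6 zax [ 0.02  -0.008 -1.   ] F [-2.7  0.3  3.4] open 35.3 q7 0.97
-1.4, 0.0, 3.2, -0.02,  -1.4, 0.0, 3.2, -0.02,  -1.4, 0.0, 3.2, -0.02,  -1.4, 0.0, 3.2, -0.02,  -1.4, 0.0, 3.2, -0.02,  -1.4, 0.0, 3.2, -0.02,
```

The force is about 6 N, straight along the rack normal, so the barrel is in the flares. Pressing on.

>>> {"api": "carry_out", "payload": {
  "steps": [-1.4,0,2.5,0,-1.4,0,2.5,0,-1.4,0,2.5,0,-1.4,0,2.5,0,-1.4,0,2.5,0,-1.4,0,2.5,0,-1.4,0,2.5,0,-1,0,2,0,0,0,0,0,0,0,0,0]
}}

```text
time: 16.25
ee_pos: [586.4, -69.2, 115.2]
orientation: [0.011, 0.048, 0.999, -0.005]
ft_force: [-1.9, -0.8, 3.9]
opening: 35.4
```

```bash
python3 -c "
from h import *
go([582.3,-68.5,113.4],174.7,3)"
```

```text
t 16.25 pos [586.4 -69.2 115.2] yaw 174.6 zax [ 0.021 -0.01  -1.   ] F [-1.9 -0.8  3.9] open 35.4 q7 0.96
1.4, 0.1, 0.6, -0.05,  1.4, 0.1, 0.6, -0.05,  1.4, 0.1, 0.6, -0.05,
```

>>> {"api": "carry_out", "payload": {
  "steps": [-0.8,0,1.5,0,-0.8,0,1.5,0,0,0,0,0,1.7,0,1,0,1.7,0,1,0,1.7,0,1,0,1.7,0,1,0,1.7,0,1,0,1.7,0,1,0,0,0,0,0]
}}

```text
time: 17.25
ee_pos: [584.9, -68.9, 114.1]
orientation: [0.018, 0.048, 0.999, -0.006]
ft_force: [-1.0, 0.6, 1.9]
opening: 35.4
```

```bash
python3 - <<'E'
from h import *
s,M=state();P=np.load("P.npy")
Rm=R.from_euler('z',P[2]).as_matrix()@R.from_euler('y',-np.pi/6).as_matrix()
g=s["ee_pos"]-[0,0,7.3]
print("grip in place frame",(Rm.T@(g-rack(P,2,[0,0,0])[0])).round(1),"F",(Rm.T@(s["ft_force"]-[0,0,-1.8])).round(1))
E
```

```text
t 17.25 pos [584.9 -68.9 114.1] yaw 174.5 zax [ 0.036 -0.014 -0.999] F [-1.   0.6  1.9] open 35.4 q7 0.95
grip in place frame [-0.9 -0.1 37.2] F [1.  0.5 3.8]
```

>>> {"api": "carry_out", "payload": {
  "steps": [3,0,1.5,0,3,0,1.5,0,3,0,1.5,0,3,0,1.5,0,3,0,1.5,0,3,0,1.5,0,3,0,1.5,0,3,0,1.5,0,3,0,1.5,0,3,0,1.5,0]
}}

```text
time: 18.25
ee_pos: [583.4, -68.7, 113.2]
orientation: [0.048, 0.049, 0.998, -0.006]
ft_force: [2.7, -1.9, 9.4]
opening: 35.1
```

```bash
cat > pf.py <<'E'
from h import *
import sys
s,M=state();P=np.load("P.npy");i=int(sys.argv[1])
Rm=R.from_euler('z',P[2]).as_matrix()@R.from_euler('y',-np.pi/6).as_matrix()
print("grip in place frame",(Rm.T@(s["ee_pos"]-[0,0,float(sys.argv[2])]-rack(P,i,[0,0,0])[0])).round(1),"F",(Rm.T@(s["ft_force"]-[0,0,float(sys.argv[3])])).round(1))
E
python3 pf.py 2 7.3 -1.8
```

```text
t 18.25 pos [583.4 -68.7 113.2] yaw 174.4 zax [ 0.094 -0.017 -0.995] F [ 2.7 -1.9  9.4] open 35.1 q7 0.91
grip in place frame [-2.6 -0.1 37.1] F [ 8.1 -1.7  8.3]
```

>>> {"api": "carry_out", "payload": {
  "steps": [-1,0,0,0,-0.5,0,0,0,0,0,0,0,0,0,0,0,0,0,-5,0,0,0,-15,0,0,0,-25,0,0,0,-35,0,0,0,-40,0,0,0,-30,0],
  "jaw": 62
}}

```text
time: 19.25
ee_pos: [565.7, -64.2, 264.5]
orientation: [0.041, 0.047, 0.998, -0.004]
ft_force: [1.0, -1.2, 0.2]
opening: 62.1
```

```bash
python3 -c "
from h import *
go([451,-379,160],2.2-180,24)
go([451,-379,160],2.2,24)"
```

```text
t 19.25 pos [565.7 -64.2 264.5] yaw 174.6 zax [ 0.082 -0.012 -0.997] F [ 1.  -1.2  0.2] open 62.1 q7 1.08
3.5, -13.5, 4.4, 14.68,  -0.0, -14.0, 4.4, 14.68,  -3.6, -13.5, 4.4, 14.68,  -6.9, -12.2, 4.4, 14.68,  -9.7, -10.0, 4.4, 14.68,  -11.9, -7.2, 4.4, 14.68,  -13.4, -4.0, 4.4, 14.68,  -14.0, -0.4, 4.4, 14.68,  -13.6, 3.1, 4.4, 14.68,  -12.4, 6.5, 4.4, 14.68,  -10.3, 9.4, 4.4, 14.68,  -7.6, 11.7, 4.4, 14.68,  -4.4, 13.2, 4.4, 14.68,  -0.9, 13.9, 4.4, 14.68,  2.7, 13.7, 4.4, 14.68,  6.0, 12.6, 4.4, 14.68,  9.0, 10.6, 4.4, 14.68,  11.4, 8.0, 4.4, 14.68,  13.1, 4.8, 4.4, 14.68,  13.9, 1.4, 4.4, 14.68,  13.8, -2.2, 4.4, 14.68,  12.8, -5.6, 4.4, 14.68,  10.9, -8.7, 4.4, 14.68,  8.4, -11.2, 4.4, 14.68,  
t 19.25 pos [565.7 -64.2 264.5] yaw 174.6 zax [ 0.082 -0.012 -0.997] F [ 1.  -1.2  0.2] open 62.1 q7 1.08
3.5, -13.5, 4.4, 7.18,  1.8, -13.8, 4.4, 7.18,  0.1, -14.0, 4.4, 7.18,  -1.7, -13.9, 4.4, 7.18,  -3.4, -13.5, 4.4, 7.18,  -5.1, -13.0, 4.4, 7.18,  -6.7, -12.3, 4.4, 7.18,  -8.1, -11.3, 4.4, 7.18,  -9.5, -10.2, 4.4, 7.18,  -10.7, -9.0, 4.4, 7.18,  -11.7, -7.6, 4.4, 7.18,  -12.6, -6.0, 4.4, 7.18,  -13.2, -4.4, 4.4, 7.18,  -13.7, -2.7, 4.4, 7.18,  -13.9, -1.0, 4.4, 7.18,  -13.9, 0.8, 4.4, 7.18,  -13.7, 2.5, 4.4, 7.18,  -13.3, 4.2, 4.4, 7.18,  -12.7, 5.8, 4.4, 7.18,  -11.9, 7.4, 4.4, 7.18,  -10.8, 8.8, 4.4, 7.18,  -9.7, 10.1, 4.4, 7.18,  -8.3, 11.2, 4.4, 7.18,  -6.9, 12.2, 4.4, 7.18,
```

>>> {"api": "carry_out", "payload": {
  "steps": [8.5,-33,0,-0.8,9,-33,0,-0.8,9,-33,0,-0.8,9.5,-33,5,-0.8,10,-33,12,-0.8,10,-33,18,-0.8,10.5,-33,20,-0.8,10.5,-33,20,-0.8,11,-33,20,-0.8,11,-20,15,-0.8]
}}

```text
time: 20.25
ee_pos: [474.3, -386.0, 168.8]
orientation: [0.052, -0.033, 0.998, -0.014]
ft_force: [0.2, 0.0, 0.1]
opening: 61.9
```

```bash
python3 - <<'E'
from h import *
import cv2
go([451,-379,25],182.2-360,10)
im=arm.grab_frame("top")[:,:,::-1][120:205,255:400]
cv2.imwrite("pics/s4.png",cv2.resize(im,None,fx=5,fy=5,interpolation=cv2.INTER_CUBIC))
E
```

```text
t 20.25 pos [ 474.3 -386.   168.8] yaw -176.1 zax [ 0.105 -0.024 -0.994] F [0.2 0.  0.1] open 61.9 q7 1.72
2.3, 0.9, 14.4, 0.17,  2.3, 0.9, 14.4, 0.17,  2.3, 0.8, 14.4, 0.17,  2.3, 0.8, 14.4, 0.17,  2.3, 0.8, 14.4, 0.17,  2.3, 0.8, 14.4, 0.17,  2.3, 0.8, 14.4, 0.17,  2.3, 0.8, 14.4, 0.17,  2.3, 0.8, 14.4, 0.17,  2.3, 0.8, 14.4, 0.17,
```

View pics/s4.png

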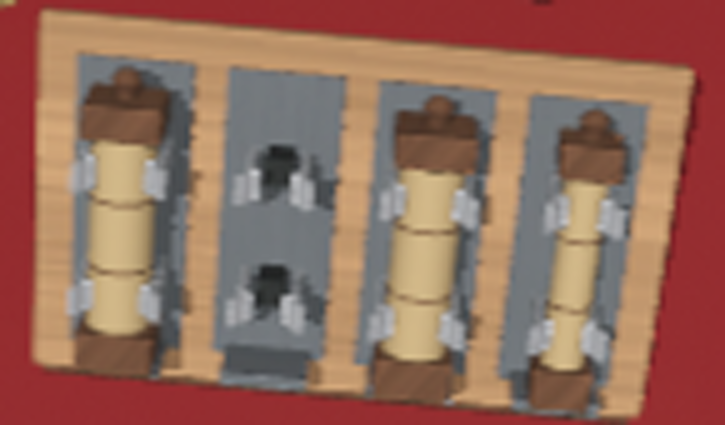

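The stout case is in place. Its foot edge is at v≈402 and its finial at v≈105, which matches the shown stout case after the 27–29 px row offset. Now the slim case.

>>> {"api": "carry_out", "payload": {
  "steps": [7,2,6,0.5,7,2,8,0.5,7,2,12,0.5,6,2,16,0.3,4,1.5,20,0,3,1,20,0,2,1,20,0,1,0,16,0,0,0,10,0,0,0,4,0],
  "jaw": 60
}}

```text
time: 21.3
ee_pos: [447.2, -374.4, 28.5]
orientation: [0.052, -0.018, 0.998, -0.013]
ft_force: [0.3, 0.9, -0.1]
opening: 60.1
```

```bash
python3 - <<'E'
import re
t=open('h.py').read()
t=t.replace("a=y0+dy*k/n;m=np.c_[[np.cos(a),np.sin(a),0],[np.sin(a),-np.cos(a),0],[0,0,-1]]","m=R.from_euler('z',dy*k/n).as_matrix()@M")
open('h.py','w').write(t)
E
python3 -c "
from h import *
go([450.5,-379,25],-177.8,3)"
```

```text
t 21.3 pos [ 447.2 -374.4   28.5] yaw -177.9 zax [ 0.105 -0.025 -0.994] F [ 0.3  0.9 -0.1] open 60.1 q7 1.54
-0.9, -1.5, 1.3, -0.03,  -0.9, -1.5, 1.3, -0.03,  -0.9, -1.5, 1.3, -0.03,
```

>>> {"api": "carry_out", "payload": {
  "steps": [-1,-1.5,1.2,0,-1,-1.5,1.2,0,-0.5,-1,0.8,0,0,0,0,0,0,0,0,0,0,0,0,0,0,0,0,0,0,0,0,0,0,0,0,0,0,0,0,0]
}}

```text
time: 22.3
ee_pos: [452.4, -379.8, 28.1]
orientation: [0.054, -0.018, 0.998, -0.015]
ft_force: [-0.2, 0.5, -0.7]
opening: 59.9
```

```bash
python3 -c "
from h import *
go([450.5,-379,25],-177.8,1)"
```

```text
t 22.3 pos [ 452.4 -379.8   28.1] yaw -177.9 zax [ 0.109 -0.028 -0.994] F [-0.2  0.5 -0.7] open 59.9 q7 1.55
2.2, 1.0, 2.8, -0.08,
```

>>> {"api": "carry_out", "payload": {
  "steps": [1.8,0.8,3.2,0,0,0,0,0,0,0,0,0,0,0,0,0,0,0,0,0,0,0,0,0,0,0,0,0,0,0,0,0,0,0,0,0,0,0,0,0],
  "jaw": 18
}}

```text
time: 23.3
ee_pos: [450.6, -378.9, 24.1]
orientation: [0.054, -0.018, 0.998, -0.015]
ft_force: [0.0, -0.2, -0.6]
opening: 23.3
```

```bash
python3 -c "
from h import *
state()"
```

```text
t 23.3 pos [ 450.6 -378.9   24.1] yaw -177.9 zax [ 0.108 -0.027 -0.994] F [ 0.  -0.2 -0.6] open 23.3 q7 1.54
```

>>> {"api": "carry_out", "payload": {
  "steps": [0,0,-10,0,0,0,-20,0,0,0,-30,0,0,0,-35,0,0,0,-35,5,0,0,-35,7,0,0,-30,8,0,0,-20,8,0,0,-10,8,0,0,0,8]
}}

```text
time: 24.3
ee_pos: [425.0, -369.2, 260.6]
orientation: [0.054, 0.368, 0.928, 0.008]
ft_force: [-0.0, -0.7, -0.7]
opening: 23.2
```

```bash
python3 -c "
from h import *
go([768,-40,265],-5.3,19)"
```

```text
t 24.3 pos [ 425.  -369.2  260.6] yaw 136.6 zax [ 0.107 -0.025 -0.994] F [-0.  -0.7 -0.7] open 23.2 q7 1.14
-1.2, 25.0, 1.3, 7.47,  2.0, 24.9, 1.0, 7.47,  5.2, 24.5, 0.6, 7.47,  8.4, 23.6, 0.3, 7.47,  11.3, 22.3, -0.1, 7.47,  14.1, 20.7, -0.4, 7.47,  16.7, 18.7, -0.8, 7.47,  18.9, 16.3, -1.1, 7.47,  20.9, 13.7, -1.5, 7.47,  22.5, 10.9, -1.8, 7.47,  23.7, 7.9, -2.1, 7.47,  24.5, 4.7, -2.3, 7.47,  24.8, 1.5, -2.5, 7.47,  24.8, -1.7, -2.7, 7.47,  24.4, -5.0, -2.8, 7.47,  23.5, -8.1, -2.9, 7.47,  22.2, -11.1, -3.0, 7.47,  20.6, -13.9, -3.0, 7.47,  18.6, -16.5, -2.9, 7.47,
```

>>> {"api": "carry_out", "payload": {
  "steps": [-1,25,1,7.5,2,25,1,7.5,5,24.5,1,7.5,8.5,23.5,1,7.5,11.5,22.5,1,7.5,14,20.5,1,7.5,16.5,18.5,1,7.5,19,16.5,1,7.5,21,13.5,1,7.5,22.5,11,1,7.5]
}}

```text
time: 25.3
ee_pos: [612.4, -195.4, 272.1]
orientation: [0.039, 0.872, 0.487, 0.039]
ft_force: [0.3, -0.9, -1.0]
opening: 23.2
```

```bash
sed -i "s/m=R.from_euler('z',dy\*k\/n).as_matrix()@M/m=M@R.from_euler('z',-dy*k\/n).as_matrix()/" h.py; python3 -c "
from h import *
go([768,-40,220],-5.3,9)"
```

```text
t 25.3 pos [ 612.4 -195.4  272.1] yaw 58.4 zax [ 0.106 -0.03  -0.994] F [ 0.3 -0.9 -1. ] open 23.2 q7 -0.57
23.6, 5.0, 7.1, 7.08,  24.0, 2.0, 7.1, 7.08,  24.1, -1.0, 7.1, 7.08,  23.8, -3.9, 7.1, 7.08,  23.1, -6.8, 7.1, 7.08,  22.1, -9.6, 7.1, 7.08,  20.7, -12.3, 7.1, 7.08,  19.1, -14.7, 7.1, 7.08,  17.1, -17.0, 7.1, 7.08,
```

>>> {"api": "carry_out", "payload": {
  "steps": [23.5,5,2,7,24,2,2,7,24,-1,2,7,24,-4,4,7,23,-7,6,7,22,-9.5,8,7,20.5,-12.5,10,7,19,-15,10,7,17,-17,8,7,0,0,4,0]
}}

```text
time: 26.3
ee_pos: [773.2, -22.0, 232.5]
orientation: [0.006, 0.997, -0.059, 0.055]
ft_force: [0.3, 0.5, 0.3]
opening: 23.2
```

```bash
python3 -c "
from h import *
go([768,-40,165],-5.3,8)"
```

```text
t 26.3 pos [773.2 -22.  232.5] yaw -6.8 zax [ 0.108 -0.019 -0.994] F [0.3 0.5 0.3] open 23.2 q7 -1.92
-1.3, 2.3, 8.4, -0.18,  -1.3, 2.3, 8.4, -0.18,  -1.3, 2.3, 8.4, -0.18,  -1.3, 2.2, 8.4, -0.18,  -1.3, 2.2, 8.4, -0.18,  -1.3, 2.2, 8.4, -0.18,  -1.3, 2.2, 8.4, -0.18,  -1.4, 2.2, 8.4, -0.18,
```

>>> {"api": "carry_out", "payload": {
  "steps": [-2,3,10,-0.2,-2,3,10,-0.2,-2,3,10,-0.2,-2,3,10,-0.2,-2,3,10,-0.2,-2,2,8,-0.2,-1,2,5,-0.2,0,0,2,0,0,0,0,0,0,0,0,0]
}}

```text
time: 27.3
ee_pos: [761.7, -47.9, 162.0]
orientation: [0.008, 0.998, -0.046, 0.053]
ft_force: [-1.6, 0.2, 0.8]
opening: 23.4
```

```bash
python3 -c "
from h import *
go([764,-43,120],-5.3,14)"
```

```text
t 27.3 pos [761.7 -47.9 162. ] yaw -5.2 zax [ 0.106 -0.021 -0.994] F [-1.6  0.2  0.8] open 23.4 q7 -1.89
-0.2, -0.4, 3.0, 0.01,  -0.2, -0.4, 3.0, 0.01,  -0.2, -0.4, 3.0, 0.01,  -0.2, -0.4, 3.0, 0.01,  -0.2, -0.4, 3.0, 0.01,  -0.2, -0.4, 3.0, 0.01,  -0.2, -0.4, 3.0, 0.01,  -0.2, -0.4, 3.0, 0.01,  -0.2, -0.4, 3.0, 0.01,  -0.2, -0.4, 3.0, 0.01,  -0.2, -0.4, 3.0, 0.01,  -0.2, -0.4, 3.0, 0.01,  -0.2, -0.4, 3.0, 0.01,  -0.2, -0.4, 3.0, 0.01,
```

>>> {"api": "carry_out", "payload": {
  "steps": [0,-0.4,3,0,0,-0.4,3,0,0,-0.4,3,0,0,-0.4,3,0,0,-0.4,3,0,0,-0.4,3,0,0,-0.4,3,0,0,-0.4,3,0,0,-0.4,3,0,0,-0.4,3,0]
}}

```text
time: 28.3
ee_pos: [768.7, -47.6, 133.2]
orientation: [0.01, 0.997, -0.046, 0.057]
ft_force: [-0.8, -2.2, 3.8]
opening: 23.3
```

```bash
python3 -c "
from h import *
go([764,-43,120],-5.3,1)"
```

```text
t 28.3 pos [768.7 -47.6 133.2] yaw -5.2 zax [ 0.113 -0.026 -0.993] F [-0.8 -2.2  3.8] open 23.3 q7 -1.9
-6.6, -4.3, 12.5, 0.05,
```

Contact at about 4.5 N. I continue to the end of the pivot.

>>> {"api": "carry_out", "payload": {
  "steps": [-1.5,0,3,0,-1.5,0,3,0,-1,0,3,0,-1,0,3,0,-0.5,0,2,0,0,0,0,0,0,0,0,0,0,0,0,0,0,0,0,0,0,0,0,0]
}}

```text
time: 29.3
ee_pos: [766.5, -47.1, 118.1]
orientation: [0.01, 0.997, -0.046, 0.059]
ft_force: [2.6, -0.9, 2.2]
opening: 23.1
```

```bash
python3 - <<'E'
from h import *
s,M=state()
d=np.array([-.9957,.093,0]);z=M[:,2];th=np.radians(np.arange(0,36,.5))
# elevation now giving 30 deg up after a half turn about tool z
best=min(th,key=lambda t:abs((d*np.cos(t)+[0,0,np.sin(t)])@z-(-d*np.cos(np.pi/6)+[0,0,.5])@z));print("want elev",np.degrees(best))
g=s["ee_pos"]+7*z;D=(g[0]-702)/.9957
for t in np.radians([10,15,20,25]):
    S=(D-17*np.sin(t))/np.cos(t);print(np.degrees(t).round(),"s",S.round(1),"axis z",(118-S*np.sin(t)+17*np.cos(t)).round(1),"now",g[2].round(1))
E
```

```text
t 29.3 pos [766.5 -47.1 118.1] yaw -5.3 zax [ 0.117 -0.025 -0.993] F [ 2.6 -0.9  2.2] open 23.1 q7 -1.91
want elev 16.5
10.0 s 63.6 axis z 123.7 now 111.2
15.0 s 63.3 axis z 118.0 now 111.2
20.0 s 63.6 axis z 112.2 now 111.2
25.0 s 64.4 axis z 106.2 now 111.2
```

>>> {"api": "carry_out", "payload": {
  "steps": [0,0,-10,0,0,0,-15,0,2,0,-20,0,2,0,-25,0,2,0,-25,0,2,0,-25,0,2,0,-20,-4,0,0,-10,-7,0,0,0,-8.5,0,0,0,-8.5]
}}

```text
time: 30.3
ee_pos: [750.7, -33.2, 278.5]
orientation: [0.018, 0.977, 0.205, 0.049]
ft_force: [0.3, -0.0, -1.3]
opening: 23.3
```

```bash
python3 -c "
from h import *
go([555,18,265],174.7,19)"
```

```text
t 30.3 pos [750.7 -33.2 278.5] yaw 23.8 zax [ 0.103 -0.015 -0.995] F [ 0.3 -0.  -1.3] open 23.3 q7 -1.4
-8.4, -6.6, -0.4, -7.94,  -7.4, -7.7, -0.4, -7.94,  -6.2, -8.6, -0.4, -7.94,  -5.0, -9.4, -0.4, -7.94,  -3.6, -10.0, -0.4, -7.94,  -2.2, -10.4, -0.4, -7.94,  -0.7, -10.6, -0.4, -7.94,  0.7, -10.6, -0.4, -7.94,  2.2, -10.4, -0.4, -7.94,  3.6, -10.0, -0.4, -7.94,  5.0, -9.4, -0.4, -7.94,  6.2, -8.7, -0.4, -7.94,  7.4, -7.7, -0.4, -7.94,  8.4, -6.6, -0.4, -7.94,  9.2, -5.4, -0.4, -7.94,  9.8, -4.1, -0.4, -7.94,  10.3, -2.7, -0.4, -7.94,  10.6, -1.2, -0.4, -7.94,  10.7, 0.2, -0.4, -7.94,
```

>>> {"api": "carry_out", "payload": {
  "steps": [-8.5,-6.5,0,-8,-7.5,-7.5,0,-8,-6,-8.5,0,-8,-5,-9.5,0,-8,-3.5,-10,0,-8,-2,-10.5,0,-8,-0.5,-10.5,0,-8,0.5,-10.5,0,-8,2,-10.5,0,-8,3.5,-10,0,-8]
}}

```text
time: 31.3
ee_pos: [636.4, -0.3, 275.6]
orientation: [0.043, 0.589, 0.807, 0.023]
ft_force: [-0.0, -0.8, -1.7]
opening: 23.2
```

```bash
python3 -c "
from h import *
go([555,18,215],174.7,9)"
```

```text
t 31.3 pos [ 6.364e+02 -3.000e-01  2.756e+02] yaw 107.6 zax [ 0.096 -0.014 -0.995] F [-0.  -0.8 -1.7] open 23.2 q7 -0.13
5.0, -8.6, 5.8, -7.45,  6.0, -7.8, 5.8, -7.45,  7.0, -7.0, 5.8, -7.45,  7.8, -6.0, 5.8, -7.45,  8.6, -5.0, 5.8, -7.45,  9.1, -3.8, 5.8, -7.45,  9.5, -2.6, 5.8, -7.45,  9.8, -1.3, 5.8, -7.45,  9.9, -0.0, 5.8, -7.45,
```

>>> {"api": "carry_out", "payload": {
  "steps": [5,-8.5,4,-7.5,6,-8,4,-7.5,7,-7,5,-7.5,8,-6,6,-7.5,8.5,-5,7,-7.5,9,-4,7,-7.5,9.5,-2.5,7,-7.5,10,-1.5,7,-7.5,10,0,4,-7,0,0,0,0]
}}

```text
time: 32.3
ee_pos: [541.0, 21.0, 220.9]
orientation: [0.045, 0.015, 0.999, -0.011]
ft_force: [-0.2, 0.8, -0.4]
opening: 23.1
```

```bash
python3 - <<'E'
from h import *
import cv2
s,M=state()
im=arm.grab_frame("top")[:,:,::-1][120:230,255:405]
cv2.imwrite("pics/s5.png",cv2.resize(im,None,fx=5,fy=5,interpolation=cv2.INTER_CUBIC))
C=s["ee_pos"]+7*M[:,2]
a=np.arctan2(-M[1,0],-M[0,0]);h=np.array([np.cos(a),np.sin(a),0]);l=np.array([-np.sin(a),np.cos(a),0]);z=np.array([0,0,1])
for th in(20,30,40):
    t=np.radians(th)
    u=h*np.cos(t)+z*np.sin(t);n=-h*np.sin(t)+z*np.cos(t)
    q=proj('top',[C-80*u+17*n+17*l,C-56*u+17*n+17*l,C-80*u+17*n-17*l,C+76*u+17*n+17*l])
    print(th,((q-[255,120]+.5)*5-.5).round(0).tolist())
E
```

```text
t 32.3 pos [541.   21.  220.9] yaw 178.4 zax [ 0.09  -0.024 -0.996] F [-0.2  0.8 -0.4] open 23.1 q7 0.86
20 [[216.0, 468.0], [217.0, 422.0], [284.0, 470.0], [220.0, 160.0]]
30 [[218.0, 463.0], [218.0, 421.0], [285.0, 465.0], [218.0, 173.0]]
40 [[220.0, 454.0], [219.0, 416.0], [286.0, 456.0], [216.0, 190.0]]
```

View pics/s5.png

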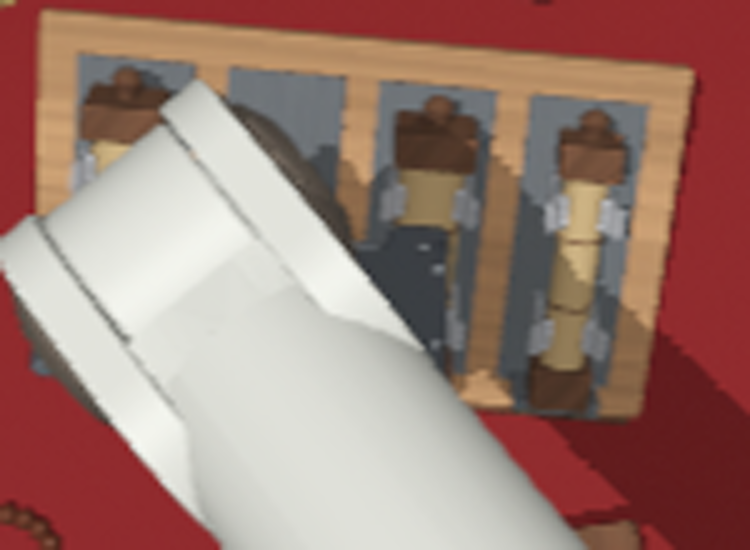

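The arm hides the slim case in this view. Since the stout case turned out within about 3 mm of centre in the grip, I aim the slim one 1.5 mm up the slope and feel for contact.

```bash
cat > ap.py <<'E'
from h import *
import sys
P=np.load("P.npy");s,M=state()
Rm=R.from_euler('z',P[2]).as_matrix()@R.from_euler('y',-np.pi/6).as_matrix()
print("grip in place",(Rm.T@(s["ee_pos"]+7*M[:,2]-rack(P,1,[0,0,0])[0])).round(1),"F",(Rm.T@(s["ft_force"]+[0,0,1])).round(1))
x,h,n=float(sys.argv[1]),float(sys.argv[2]),int(sys.argv[3])
go(rack(P,1,[x,0,38+h])[0]-7*M[:,2],174.7,n)
E
python3 ap.py 1.5 45 9
```

```text
t 32.35 pos [542.   20.9 221.5] yaw 178.1 zax [ 0.091 -0.024 -0.996] F [ 1.5 -0.2 -0.4] open 23.1 q7 0.86
grip in place [  9.4   1.2 155.7] F [ 1.6 -0.1 -0.3]
t 32.35 pos [542.   20.9 221.5] yaw 178.1 zax [ 0.091 -0.024 -0.996] F [ 1.5 -0.2 -0.4] open 23.1 q7 0.86
-2.6, -0.2, 7.7, 0.38,  -2.6, -0.2, 7.7, 0.38,  -2.6, -0.1, 7.7, 0.38,  -2.6, -0.1, 7.7, 0.38,  -2.6, -0.1, 7.7, 0.38,  -2.6, -0.1, 7.7, 0.38,  -2.6, -0.1, 7.7, 0.38,  -2.6, -0.0, 7.7, 0.38,  -2.6, -0.0, 7.7, 0.38,
```

>>> {"api": "carry_out", "payload": {
  "steps": [-2.6,0,8,0.4,-2.6,0,8,0.4,-2.6,0,8,0.4,-2.6,0,8,0.4,-2.6,0,8,0.4,-2.6,0,8,0.4,-2.6,0,8,0.4,-2.6,0,6,0.4,-1,0,3,0,0,0,0,0]
}}

```text
time: 33.35
ee_pos: [574.2, 17.3, 153.8]
orientation: [0.047, 0.052, 0.997, -0.01]
ft_force: [-0.3, -0.7, -0.9]
opening: 23.3
```

```bash
python3 ap.py 1.5 22 6
```

```text
t 33.35 pos [574.2  17.3 153.8] yaw 174.1 zax [ 0.092 -0.025 -0.995] F [-0.3 -0.7 -0.9] open 23.3 q7 0.73
grip in place [ 3.6  0.6 80.8] F [-0.1 -0.7  0.2]
t 33.35 pos [574.2  17.3 153.8] yaw 174.1 zax [ 0.092 -0.025 -0.995] F [-0.3 -0.7 -0.9] open 23.3 q7 0.73
-1.1, -0.0, 3.3, -0.11,  -1.1, -0.0, 3.3, -0.11,  -1.1, -0.0, 3.3, -0.11,  -1.1, -0.0, 3.3, -0.11,  -1.1, -0.0, 3.3, -0.11,  -1.1, -0.0, 3.3, -0.11,
```

>>> {"api": "carry_out", "payload": {
  "steps": [-0.8,-0.2,3,0,-1,-0.2,3,0,-1,-0.1,3,0,-1,-0.1,3,0,-1,0,3,0,-1,0,2.5,0,-1,0,1.5,0,0,0,0,0,0,0,0,0,0,0,0,0]
}}

```text
time: 34.35
ee_pos: [583.2, 15.8, 135.3]
orientation: [0.047, 0.052, 0.997, -0.01]
ft_force: [-1.5, 0.4, 1.1]
opening: 23.4
```

```bash
python3 ap.py 1.5 -1 10
```

```text
t 34.35 pos [583.2  15.8 135.3] yaw 174.1 zax [ 0.093 -0.025 -0.995] F [-1.5  0.4  1.1] open 23.4 q7 0.72
grip in place [ 2.2 -0.1 60.3] F [-0.3  0.3  2.6]
t 34.35 pos [583.2  15.8 135.3] yaw 174.1 zax [ 0.093 -0.025 -0.995] F [-1.5  0.4  1.1] open 23.4 q7 0.72
-0.9, 0.1, 2.1, -0.06,  -0.9, 0.1, 2.1, -0.06,  -0.9, 0.1, 2.1, -0.06,  -0.9, 0.1, 2.1, -0.06,  -0.9, 0.1, 2.1, -0.06,  -0.9, 0.1, 2.1, -0.06,  -0.9, 0.1, 2.1, -0.06,  -0.9, 0.0, 2.1, -0.06,  -0.9, 0.0, 2.1, -0.06,  -0.9, 0.0, 2.1, -0.06,
```

Light contact at h≈22, with the force along the normal. Pressing in.

>>> {"api": "carry_out", "payload": {
  "steps": [-0.9,0,2.3,0,-0.9,0,2.3,0,-0.9,0,2.3,0,-0.9,0,2.3,0,-0.9,0,2.3,0,-0.9,0,2.3,0,-0.9,0,2.3,0,-0.9,0,2.3,0,-0.9,0,2.3,0,0,0,0,0]
}}

```text
time: 35.35
ee_pos: [595.5, 14.3, 116.7]
orientation: [0.049, 0.052, 0.997, -0.011]
ft_force: [-0.4, -0.3, 0.5]
opening: 23.2
```

```bash
python3 ap.py 1.5 -1 5
```

```text
t 35.35 pos [595.5  14.3 116.7] yaw 174.1 zax [ 0.096 -0.028 -0.995] F [-0.4 -0.3  0.5] open 23.2 q7 0.7
grip in place [ 3.6 -0.5 38. ] F [ 0.4 -0.3  1.5]
t 35.35 pos [595.5  14.3 116.7] yaw 174.1 zax [ 0.096 -0.028 -0.995] F [-0.4 -0.3  0.5] open 23.2 q7 0.7
0.3, 0.1, 0.3, -0.12,  0.3, 0.1, 0.3, -0.12,  0.3, 0.1, 0.3, -0.12,  0.3, 0.1, 0.3, -0.12,  0.3, 0.1, 0.3, -0.12,
```

>>> {"api": "carry_out", "payload": {
  "steps": [-1,0,2,0,-1,0,2,0,0,0,0,0,2.7,0,1.2,0,2.7,0,1.2,0,2.7,0,1.2,0,2.7,0,1.2,0,2.7,0,1.2,0,2.7,0,1.2,0,2.7,0,1.2,0]
}}

```text
time: 36.35
ee_pos: [592.2, 14.8, 112.7]
orientation: [0.062, 0.053, 0.997, -0.012]
ft_force: [2.5, -1.1, 8.7]
opening: 23.3
```

```bash
python3 ap.py 1.5 -1 5
```

```text
t 36.35 pos [592.2  14.8 112.7] yaw 174.0 zax [ 0.122 -0.031 -0.992] F [ 2.5 -1.1  8.7] open 23.3 q7 0.67
grip in place [-1.1 -0.2 36.1] F [ 7.1 -0.8  7.1]
t 36.35 pos [592.2  14.8 112.7] yaw 174.0 zax [ 0.122 -0.031 -0.992] F [ 2.5 -1.1  8.7] open 23.3 q7 0.67
-0.4, 0.0, -0.4, -0.14,  -0.4, 0.0, -0.4, -0.14,  -0.4, 0.0, -0.4, -0.14,  -0.4, 0.0, -0.4, -0.14,  -0.4, 0.0, -0.4, -0.14,
```

>>> {"api": "carry_out", "payload": {
  "steps": [3,0,0.8,0,3,0,0.8,0,3,0,0.8,0,3,0,0.8,0,3,0,0.8,0,3,0,0.8,0,3,0,0.8,0,3,0,0.8,0,3,0,0.8,0,0,0,0,0]
}}

```text
time: 37.35
ee_pos: [591.9, 14.7, 112.6]
orientation: [0.087, 0.055, 0.995, -0.009]
ft_force: [-3.4, 0.5, 2.3]
opening: 23.1
```

```bash
python3 ap.py 1.5 -1 5
```

```text
t 37.35 pos [591.9  14.7 112.6] yaw 173.8 zax [ 0.173 -0.028 -0.985] F [-3.4  0.5  2.3] open 23.1 q7 0.63
grip in place [-1.  -0.3 36.1] F [-1.3  0.2  4.6]
t 37.35 pos [591.9  14.7 112.6] yaw 173.8 zax [ 0.173 -0.028 -0.985] F [-3.4  0.5  2.3] open 23.1 q7 0.63
-0.4, 0.1, -0.3, -0.19,  -0.4, 0.1, -0.3, -0.19,  -0.4, 0.1, -0.3, -0.19,  -0.4, 0.1, -0.3, -0.19,  -0.4, 0.1, -0.3, -0.19,
```

It isn't moving any further, so the foot is on the stop. I release, withdraw and look.

>>> {"api": "carry_out", "payload": {
  "steps": [0,0,0,0,0,0,0,0,0,0,0,0,0,0,0,0,0,0,-5,0,0,0,-15,0,0,0,-25,0,0,0,-35,0,0,0,-40,0,0,0,-40,0],
  "jaw": 50
}}

```text
time: 38.35
ee_pos: [557.9, 19.8, 270.8]
orientation: [0.079, 0.053, 0.995, -0.009]
ft_force: [1.4, -0.4, -0.0]
opening: 49.9
```

>>> {"api": "carry_out", "payload": {
  "steps": [0,-40,-5,0,0,-45,-5,0,0,-45,0,0,0,-45,0,0,0,-45,0,0,0,-45,0,0,0,-45,0,0,0,-30,0,0,0,0,0,0,0,0,0,0]
}}

```text
time: 39.35
ee_pos: [522.9, -325.2, 304.9]
orientation: [0.09, 0.047, 0.995, -0.013]
ft_force: [0.6, 0.8, -0.5]
opening: 50.2
```

```bash
python3 - <<'E'
from h import *
import cv2
state()
t=arm.grab_frame("top")[:,:,::-1];cv2.imwrite("pics/topF.png",t)
cv2.imwrite("pics/s6.png",cv2.resize(t[120:205,255:400],None,fx=5,fy=5,interpolation=cv2.INTER_CUBIC))
c=arm.grab_frame("scene")[:,:,::-1][165:280,255:410]
cv2.imwrite("pics/s7.png",cv2.resize(c,None,fx=5,fy=5,interpolation=cv2.INTER_CUBIC))
E
```

```text
t 39.35 pos [ 522.9 -325.2  304.9] yaw 174.6 zax [ 0.177 -0.034 -0.984] F [ 0.6  0.8 -0.5] open 50.2 q7 1.48
```

View pics/s6.png

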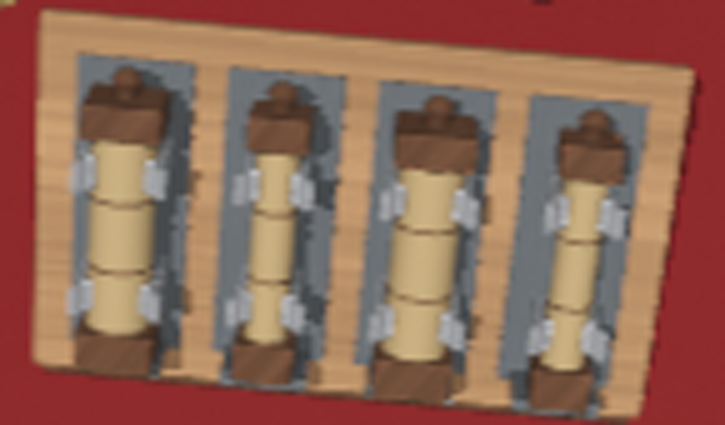

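View pics/s7.png

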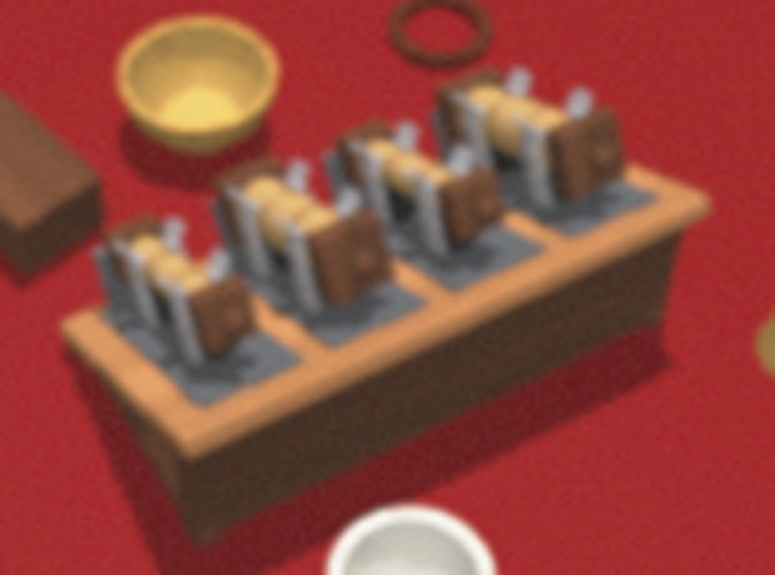

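The top and scene crops show both cases in their clips, level with the shown pair. I check numerically that the feet sit the same relative to the clips, and that nothing else moved, before handing in.

```bash
python3 - <<'E'
import cv2,numpy as np
a=cv2.imread("pics/top0.png");b=cv2.imread("pics/topF.png")
f=cv2.resize(b[120:205,255:400],None,fx=10,fy=10,interpolation=cv2.INTER_CUBIC)
def sh(x0,x1,y0,y1,dx,dy):
    t=f[y0:y1,x0:x1];m=40
    r=f[y0+dy-m:min(y1+dy+m,850),x0+dx-m:x1+dx+m]
    q=cv2.minMaxLoc(cv2.matchTemplate(r,t,cv2.TM_CCOEFF_NORMED));return q[3][0]-m+dx,q[3][1]-m+dy,round(q[1],2)
# x10 px ; clips (right flare/left flare) vs blocks
for n,dx,dy,bl in(("stout",620,55,dict(head=(160,350,120,300),foot=(140,330,630,765),clips=(130,345,300,400),clipsL=(120,340,555,650))),
                ("slim",630,55,dict(head=(470,650,150,320),foot=(450,610,660,790),clips=(450,650,320,430),clipsL=(430,630,560,670)))):
    for k,v in bl.items():print(n,k,sh(*v,dx,dy))
d=np.abs(a.astype(int)-b).max(2)>45
d=cv2.morphologyEx(d.astype(np.uint8),cv2.MORPH_OPEN,np.ones((3,3)))
_,_,st,c=cv2.connectedComponentsWithStats(d)
print([s.tolist() for s in st[1:] if s[4]>15])
E
```

```text
stout head (619, 57, 0.92)
stout foot (590, 52, 0.9)
stout clips (622, 57, 0.85)
stout clipsL (603, 55, 0.81)
slim head (617, 56, 0.91)
slim foot (592, 53, 0.89)
slim clips (617, 54, 0.9)
slim clipsL (600, 56, 0.89)
[[304, 136, 17, 53, 433], [334, 139, 18, 27, 337], [417, 160, 223, 240, 25231], [330, 167, 16, 26, 263], [177, 187, 43, 47, 696], [540, 216, 11, 4, 33], [628, 272, 7, 8, 41], [369, 308, 127, 55, 1711]]
```

```bash
python3 -c "
from bench import arm
print(arm.sense()['time'],arm.hand_in())"
```

```text
the job is handed in; nothing more can be done
39.45 None
```

Both loose cases are on show: the stout one in the empty wide clips (third place from the left) and the slim one in the empty narrow clips (second place). The job was handed in at 39.5 s.

- **Method:** The interface could not tilt the tool, so I pivoted each case about 30° in the grip by pressing its head lightly (4–5 N) on the rack's fixed back edge. I then eased each case in along the board's normal, slid it down to its foot stop and let go. The highest force I read was about 12 N, but I only read it at the end of each one-second move, so brief peaks went unseen.
- **Seating:** At the end of insertion the grip point was about 37 mm (stout) and 36–38 mm (slim) above the board, against 38 mm when fully home. In the last pictures each placed case's head and foot line up with its clips as in the shown case of the same kind, within about 1 mm along the slope. The finials are uppermost.
- **Rest of the stall:** Comparing pictures from before and after, I saw no change apart from the two cases, the arm and its shadow. The patch hidden by the arm on the right of the stall could not be compared.
- **Checks that disagreed or failed:** Before insertion one picture put the stout case about 6 mm off centre in the grip, but contact at the stop suggested about 3 mm. The picture meant to check the slim case in the grip was blocked by the arm, so I placed that one by force and position.

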